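# Check the oil of the airbrush compressor with its dipstick

### The arm

A 7-joint arm with a two-finger parallel gripper is mounted at the origin on the work surface. World frame = base frame: x ahead of the robot, y to its left, z up, the work surface at z = 0. Lengths are in m, angles in rad, forces in N, time in s.
With the tool pointing down it reaches from about 0.425 to 0.875 m from the base axis. Payload 8.4 kg.
Tool frame: the origin (TCP) lies at the very end of the fingers, on their centre line; the grasp point (between the pads) lies 19 mm behind it; z points along the fingers, y is the direction in which the jaws open and shut (so a half turn about z gives the same grasp; the last joint's range is limited). The gripper opens to 85 mm and grips with 20 to 120 N. Pads are 22 mm wide; open, the fingers measure 114 mm over their backs; the gripper's body (76 mm by 85 mm) begins 54 mm behind the grasp point. The pads swing forward as they close: fully open they stand 13 mm farther back than shut.
Start: joints at [1.109, 0.333, 0.04, 1.465, -0.013, 1.343, -0.059], TCP at [0.231, -0.608, 0.231] pointing down, gripper open.
Joint ranges: [-2.58, 2.58], [-0.38, 2.09], [-1.3, 1.39], [0.25, 2.4], [-1.5, 4.64], [0.08, 2.09], [-2.65, 2.65]. Speed limits (rad/s): [2.22, 2.22, 2.79, 2.79, 3.14, 3.14, 3.14].

### API

Orientations are given as a unit quaternion [w, x, y, z].
In Python, from station import r gives the robot as it stands. The module is installed in compiled form; this text tells all that it offers.
- The arm moves only by the tool move_arm, never from a script. Its argument "targets" is a list of rows, each a list of 5 numbers: the shift along the tool's x, y, z in m, then the turn about the tool's z in rad, then the finger opening in m, from 0 to 0.0854. In form: [[dx, dy, dz, roll, claw], ...]. A call has 1 to 8 rows; each row shifts and turns the commanded pose from where the row before left it, along the tool's axes as they then stand; what a row does not reach is not made up. A row lasts 1/12 s, in which the tool goes at most 41.7 mm and 7.16 degrees, less where a joint would pass 70% of its speed; a pose out of reach is approached as far as the arm can. A call is refused whole if a number of a shift passes 0.0417 or a number of a turn 0.125, either way. A call with a gripper value outside its range is refused whole. The fingers move at their own pace and stop on an object; "grip_force" is the grip in N (left out, the last holds). Time passes only in rows, so rows that do not move let the fingers close. It gives the time, the measured TCP pose, the force and the opening at its end, in the units of the state.
- r.get_state(): the state, without advancing time (a new reading comes with each control period).
- r.capture(name): name is "scene" or "top" or "wrist"; returns the picture (480x640x3 uint8, blue, green, red); there is no depth.
- r.camera_params(name): a dict with "K" (3x3 intrinsics, pixels), "dist_coeffs" ([k1, k2, p1, p2, k3] as OpenCV has them; the pictures are not rectified), "xyz" and "rotation" of the camera in the world; the wrist camera has in their place "tool_from_camera" (4x4, takes a point from camera to tool coordinates, whose origin is the TCP and whose axes are the flange's). Camera axes: x right, y down, z forward; pixel columns grow to the right and rows downward; lengths in m; the calibration is good to about 2 mm. A picture is of the moment at which its call begins: read the wrist's pose just before it. camera_params takes no time and is no camera call.
- r.finish_job(): hands the job in, once; it reports no verdict.
The state is a dict: "time": time; "q": joint angles; "joint_velocities": joint speeds; "tau": joint torques, N m; "tool_pos": TCP position; "eef_rot": TCP orientation; "ft_force": force on the tool from outside, world axes, zero at the start; "torque": the same for the moment, N m; "finger_gap": opening from 0.0 (shut) to 1.0 (fully open).
Only numpy, scipy, OpenCV 4.12 (cv2) and the standard library are available. Lean on these libraries where they do the work, as an engineer would, in place of code of your own. Each camera call takes 0.05 s, during which the arm holds its last target. There are 200 camera calls.

### The job

Check the oil in the little airbrush compressor: lift its service cover gently all the way over onto its stop so that it stays open, take the wiped dipstick from the brush rest, push it into the oil filler tube until its collar sits on the mouth, then draw it right out again. Finish while still holding it: hold the dipstick level and still in the air for reading, well above the table and clear of the compressor, and leave the other things on the table undisturbed.

Things in the scene. Friction and masses are not known exactly. Their poses are not given: they have to be found in the camera images.
- compressor: Grey oil-lubricated hobby compressor, fixed to the table. Origin on the table under the middle of the joint between its tall housing (220 mm along its x, reaching from y = 0 to y = -220 mm, top at z = 170 mm; gauge, regulator and carry handle on top up to 208 mm) and its low open service bay (210 mm along x, from y = 0 to y = +148 mm, rim 47 mm high). z up.
- filler: Steel oil filler tube in the service bay, fixed to the compressor. Origin at the centre of its mouth (75 mm above the table, 76 mm along the compressor's +y); its z axis points out of the tube along its axis, away from the housing and 40 degrees above level. Bore 16 mm, widening over the last 10 mm to 23 mm at the mouth; outer diameter 22 to 29 mm; 84 mm long. The closed cover hides it.
- cover (a joint): Hinge of the service cover, rad: 0 closed (sloping 15 degrees down from the hinge), grows as it is lifted, 2.094 = on its stop, leaning 15 degrees back past upright over the housing. A stiff friction hinge (about 0.2 N m; about 2 N at the grip lifts it): it stays where it is left. Starts closed or slightly ajar.
- cover_hinge (a point): Middle of the cover's hinge line, 160 mm above the table; has the compressor's axes, so the hinge line runs along its x and the closed cover reaches out along its y.
- cover_grip (a point): Centre of the black grip on the cover's free edge, 179 mm from the hinge line: a round bar 22 mm long along the hinge line and 18 mm in diameter, on a 12 mm wide tongue, its centre 34 mm beyond the edge of the 206 mm wide cover plate. Pinched on its two end faces (fingers closing along the hinge line) it pivots between the pads as the cover swings. Moves with the cover.
- dipstick: Oil dipstick, about 50 g. Origin at the centre of the collar's seating face, x along the stem to the tip. Steel stem 8 mm in diameter, 78 mm long, rounded tip; black collar 32 mm in diameter, x = -6 to 0 mm; black flat handle x = -51 to -7 mm, 18 mm wide along y, 12 mm thick along z (z up at the start). Balances on the stem near the collar.
- dipstick_tip (a point): Tip of the dipstick's stem, 78 mm from the collar's seating face.
- brush_rest: Wooden brush rest, fixed, 70 x 150 mm, 49 mm high: two notched rails across its x at x = -25 and +25 mm (8 mm thick), notches 12 mm wide and 9 mm deep at y = -50, 0 and +50 mm. Origin on the table under its middle, z up. The dipstick lies in the y = -50 mm notches, axis 44 mm above the table, tip towards +x, collar 37 mm before the middle, handle sticking out at the -x end.
- paintbrush: Bystander: 148 mm paintbrush, 8 mm thick, in the y = +50 mm notches of the brush rest. Origin near its middle.
- paint_bottle_a: Bystander: small paint jar, 34 mm in diameter, 65 mm high. Origin under its middle.
- paint_bottle_b: Bystander: small paint jar like the other.
- thread_spool: Bystander: thread spool, 32 mm in diameter and 32 mm high. Origin under its middle.
- fly_box: Bystander: closed green fly box, 100 x 150 x 33 mm. Origin under its middle.
- fly_reel: Bystander: fly reel lying flat, 80 mm in diameter, 46 mm high. Origin under its middle.
- screwdriver: Bystander: screwdriver 160 mm long lying on the table. Origin near its middle.
There are look-alikes about, which are no part of the job. What is shaped like the dipstick but blue or purple is not meant. There is more than one size of the brush_rest; the job needs the middle-sized.

How it is judged:
On the way, in this order (a step that is already met when the one before it is completed fails the run):
1. the service cover has been lifted onto its stop (value of joint cover above 2.03 rad and velocity of joint cover below 0.1 rad/s), for 0.3 s.
2. the dipstick is in the filler tube with its collar sitting on the mouth (z of dipstick in the frame of filler between -0.004 and 0.003 m and x of dipstick in the frame of filler between -0.006 and 0.006 m and y of dipstick in the frame of filler between -0.006 and 0.006 m and angle between the x axis of dipstick and the z axis of filler, either way round below 0.12 rad), for 0.2 s.
3. the dipstick has been drawn right out of the tube (z of dipstick_tip in the frame of filler above 0.01 m and contact force between dipstick and the fingers above 0.5 N), for 0.1 s.
At the end, for the whole second after the job is handed in: The dipstick is held in the fingers, at rest, its stem level within 8 degrees, collar and tip at least 120 mm above the table, its tip at least 50 mm from the filler mouth, touching neither compressor nor rest; the cover is still on its stop (within 0.06 rad) (angle between dipstick's own x axis and vertical between 1.431 and 1.711 rad and height (world z) of each of dipstick, dipstick_tip above 0.12 m and distance between dipstick_tip and filler above 0.05 m and contact force between dipstick and the fingers above 1 N and contact force between dipstick and compressor below 0.1 N and contact force between dipstick and brush_rest below 0.1 N and linear speed of dipstick below 0.03 m/s and angular speed of dipstick below 0.2 rad/s and value of joint cover above 2.03 rad); the arm keeps its last pose, push and grip.
It fails at once if the service cover is flung or slammed (faster than 1.6 rad/s) (velocity of joint cover above 1.6 rad/s or velocity of joint cover below -1.6 rad/s).
It fails at once if a bystander is disturbed (moved more than 30 mm) (distance of any of paintbrush, paint_bottle_a, paint_bottle_b, thread_spool, fly_box, fly_reel, screwdriver from where it was at the start of the episode above 0.03 m).
It also fails if it takes over 72 s, if anything falls off the work surface, if the arm or the gripper's body presses on something with over 40 N, if the wrist force passes 120 N, or if a joint passes its speed limit or range.

## Working session

There is one attempt and no reset: what is moved stays moved. The work goes in short steps, Python scripts to look and compute and a tool call to move; the robot and the scene stay as the last step left them, time stands still between calls to the robot, and variables do not carry over. Pictures are saved under pics/ and viewed, about 8 in all and at most 12, crops included, and the job is handed in when it is done.

Besides the shell and the picture viewer there is one more tool, called as a command line: name --pt "numbers of a row" for each row, then --argument value for the rest. move_arm: Moves the arm, as the interface text tells. Its arguments: {"type":"object","properties":{"targets":{"type":"array","items":{"type":"array","items":{"type":"number"}}},"grip_force":{"type":"number"}},"required":["targets"]}

```bash
mkdir -p pics; python3 - <<'E'
from station import r
import cv2,numpy as np
np.set_printoptions(precision=4,suppress=True)
print(r.get_state())
for n in ["scene","top","wrist"]:
    p=r.camera_params(n); print(n,p)
for n in ["scene","top"]:
    cv2.imwrite(f"pics/{n}0.png",r.capture(n))
E
```

```text
{'time': 0.0, 'q': array([ 1.1088,  0.3339,  0.0399,  1.4663, -0.0134,  1.3433, -0.0585]), 'joint_velocities': array([-0.0017,  0.0001,  0.0005,  0.001 ,  0.0009, -0.0005,  0.0016]), 'tau': array([ -0.0003, -65.8556,   1.3651, -40.5558,   0.0166,   0.0127,
        -0.0001]), 'tool_pos': array([ 0.2305, -0.6073,  0.2304]), 'eef_rot': array([-0.0008,  0.9836,  0.1804, -0.0002]), 'ft_force': array([ 0.5714, -1.0414, -0.3288]), 'torque': array([-0.0187, -0.0037,  0.0102]), 'finger_gap': 1.0019173053310741}
scene {'K': array([[521.7675,   0.    , 327.1105],
       [  0.    , 521.7675, 244.0618],
       [  0.    ,   0.    ,   1.    ]]), 'dist_coeffs': array([0.0201, 0.    , 0.    , 0.    , 0.    ]), 'xyz': array([1.355 , 0.6268, 0.7189]), 'rotation': array([-0.2477,  0.4672,  0.7457, -0.4054])}
top {'K': array([[440.1982,   0.    , 322.0797],
       [  0.    , 440.1982, 233.6905],
       [  0.    ,   0.    ,   1.    ]]), 'dist_coeffs': array([0.0127, 0.    , 0.    , 0.    , 0.    ]), 'xyz': array([0.3702, 0.2219, 1.1504]), 'rotation': array([-0.0508,  0.7069, -0.7026,  0.063 ])}
wrist {'K': array([[408.4565,   0.    , 322.4966],
       [  0.    , 408.4565, 239.3162],
       [  0.    ,   0.    ,   1.    ]]), 'dist_coeffs': array([-0.0771,  0.    ,  0.    ,  0.    ,  0.    ]), 'tool_from_camera': array([[-0.0005, -0.9457, -0.325 ,  0.0824],
       [ 1.    ,  0.0001, -0.0018, -0.001 ],
       [ 0.0017, -0.325 ,  0.9457, -0.1424],
       [ 0.    ,  0.    ,  0.    ,  1.    ]])}
```

View pics/top0.png

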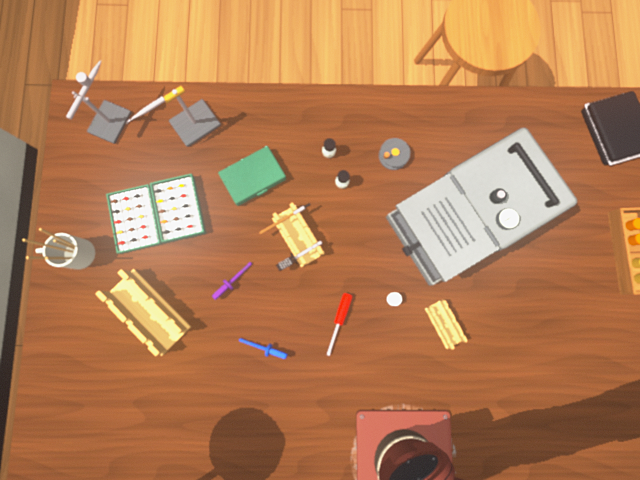

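View pics/scene0.png

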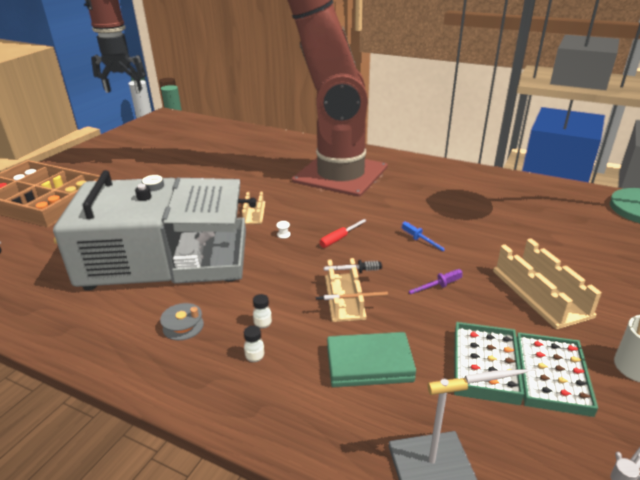

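The top view shows three candidates for the rest: large (143,312), middle (297,235) and small (446,325). The dipsticks are black at (285,264) to (320,245), purple (232,281) and blue (263,348). The middle rest holding the black stick fits the description. The cover grip is near (407,250). I'll enlarge the crop to confirm.

```bash
cat > h.py <<'E'
import cv2,numpy as np
from scipy.spatial.transform import Rotation as R
from station import r
np.set_printoptions(precision=4,suppress=True)
def rot(q): return R.from_quat([q[1],q[2],q[3],q[0]]).as_matrix()
def cam(n,s=None):
    p=r.camera_params(n)
    if n=="wrist":
        T=np.array(p["tool_from_camera"]); A=rot(s["eef_rot"])
        return p,A@T[:3,:3],A@T[:3,3]+s["tool_pos"]
    return p,rot(p["rotation"]),np.array(p["xyz"])
def ray(c,uv):
    p,A,t=c
    u=cv2.undistortPoints(np.float64(uv).reshape(-1,1,2),p["K"],p["dist_coeffs"])[:,0]
    return t,np.c_[u,np.ones(len(u))]@A.T
def plane(c,uv,z):
    t,d=ray(c,uv); return t+d*((z-t[2])/d[:,2])[:,None]
def proj(c,X):
    p,A,t=c
    return cv2.projectPoints((np.float64(X).reshape(-1,3)-t)@A,np.zeros(3),np.zeros(3),p["K"],p["dist_coeffs"])[0][:,0]
def comp(o,yaw,X):  # compressor frame -> world
    c,s=np.cos(yaw),np.sin(yaw)
    return np.array([o[0],o[1],0])+np.float64(X).reshape(-1,3)@np.array([[c,-s,0],[s,c,0],[0,0,1]]).T
E
python3 - <<'E'
import cv2,numpy as np
t=cv2.imread('pics/top0.png');
a=cv2.resize(t[190:290,250:350],(400,400),interpolation=cv2.INTER_CUBIC)
b=cv2.resize(t[120:290,380:580],(400,340),interpolation=cv2.INTER_CUBIC)
b=cv2.copyMakeBorder(b,0,60,0,0,cv2.BORDER_CONSTANT)
cv2.imwrite('pics/c1.png',np.hstack([a,b]))
E
```

```text
(no output)
```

View pics/c1.png

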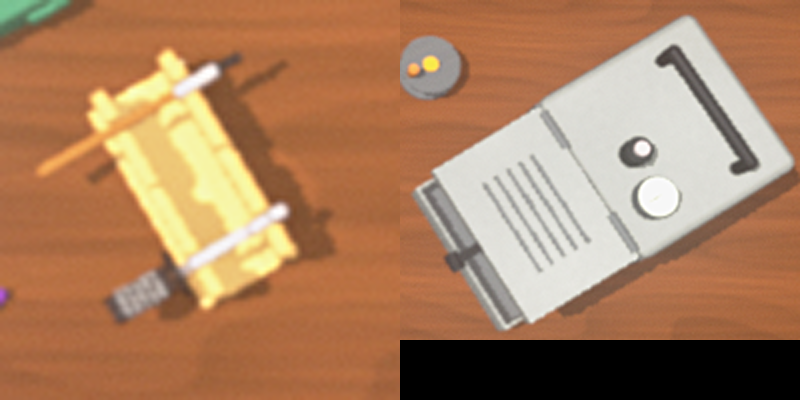

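The crop confirms it. The black-handled steel stick lies in the middle rest: tip at (321,242), collar (295,257), handle (286,263). The compressor's housing corners are at (525,127), (576,200), (500,249) and (450,172), and the grip is at (409,249).

```bash
python3 - <<'E'
from h import *
from scipy.optimize import least_squares
c=cam("top")
X=np.array([[110,-220,170],[-110,-220,170],[110,0,170],[-110,0,170],[105,148,47],[-105,148,47]])/1e3
uv0=np.array([[525,127.5],[576.5,200],[450,172.5],[500,249],[387.5,215],[430,285]])
for sgn in (1,-1):
    Y=X.copy(); Y[:,0]*=sgn
    f=lambda p:(proj(c,comp(p[:2],p[2],Y))-uv0).ravel()
    s=least_squares(f,[.5,-.2,2.1-np.pi/2]); print(sgn,s.x,s.cost,s.fun.round(1))
    if sgn==1:S=s.x
for a in (0,.1,.2):
    g=comp(S[:2],S[2],[0,.179*np.cos(a-.2618),.16+.179*np.sin(a-.2618)]); print(a,g,proj(c,g))
print('filler',comp(S[:2],S[2],[0,.076,.075]))
P=plane(c,[[321.2,242.5],[295.5,257.5],[285.75,263.25],[277.5,266.5]],.044)
print(P); d=P[0]-P[1];print(np.degrees(np.arctan2(d[1],d[0])),np.linalg.norm(d))
m=r.camera_params("scene"); sc=cam("scene"); print(proj(sc,comp(S[:2],S[2],[[0,.173,.114],[0,.1785,.134]])))
E
```

```text
1 [ 0.5867 -0.1411  0.5452] 24.315314923482703 [-0.4 -3.1  3.2  2.4 -2.9 -2.3  1.   2.1 -1.6 -0.2  0.7  0.5]
-1 [ 0.5954 -0.1385  0.4645] 24204.45384062425 [ 54.4  79.7 -46.  -74.6  46.3  76.7 -50.9 -84.1  36.7  64.5 -44.7 -79. ]
0 [[0.497  0.0068 0.1137]] [[405.0833 251.5786]]
0.1 [[0.4951 0.01   0.1312]] [[405.2576 251.499 ]]
0.2 [[0.494  0.0117 0.1489]] [[406.1088 251.0102]]
filler [[ 0.5473 -0.0761  0.075 ]]
[[0.5273 0.2053 0.044 ]
 [0.4886 0.2699 0.044 ]
 [0.4739 0.2942 0.044 ]
 [0.4656 0.3147 0.044 ]]
-59.11102926912935 0.07530037972551595
[[252.3058 215.7397]
 [253.9538 208.0452]]
```

move_arm --pt "0 0 -0.012 -0.125 0.085" --pt "0 0 -0.015 -0.125 0.085" --pt "0 0 -0.015 -0.125 0.085" --pt "0 0 -0.015 -0.125 0.085" --pt "0 0 -0.015 -0.125 0.085" --pt "0 0 -0.015 -0.125 0.085" --pt "0 0 -0.015 -0.125 0.085" --pt "0 0 -0.01 -0.125 0.085"

```text
time: 0.77
tool_pos: [0.2306, -0.6078, 0.3445]
eef_rot: [0.0, 0.775, 0.632, -0.0]
ft_force: [-1.0, -0.9, -0.4]
finger_gap: 0.995
```

move_arm --pt "0 0 0 -0.125 0.085" --pt "0 0 0 -0.125 0.085" --pt "0 0 0 -0.125 0.085" --pt "0 0 0 -0.125 0.085" --pt "0 0 0 -0.125 0.085" --pt "0 0 0 -0.125 0.085" --pt "0.012 0.018 0 0 0.085" --pt "0.02 0.028 0 0 0.085"

```text
time: 1.43
tool_pos: [0.2511, -0.5581, 0.3414]
eef_rot: [-0.001, 0.494, 0.87, 0.0]
ft_force: [-0.1, 1.0, 1.0]
finger_gap: 0.993
```

move_arm --pt "0.02 0.028 0 0 0.085" --pt "0.02 0.028 0 0 0.085" --pt "0.02 0.028 0 0 0.085" --pt "0.02 0.028 0 0 0.085" --pt "0.02 0.028 0 0 0.085" --pt "0.02 0.028 0 0 0.085" --pt "0.02 0.028 0 0 0.085" --pt "0.02 0.028 0 0 0.085"

```text
time: 2.1
tool_pos: [0.3631, -0.3022, 0.3431]
eef_rot: [-0.0, 0.492, 0.871, -0.0]
ft_force: [0.9, -0.2, 0.6]
finger_gap: 0.996
```

move_arm --pt "0.022 0.03 0 0 0.085" --pt "0.022 0.03 0 0 0.085" --pt "0.022 0.03 0 0 0.085" --pt "0.022 0.03 0 0 0.085" --pt "0.022 0.03 0 0 0.085" --pt "0.022 0.03 0 0 0.085" --pt "0.022 0.03 0 0 0.085" --pt "0.017 0.025 0 0 0.085"

```text
time: 2.77
tool_pos: [0.4763, -0.0332, 0.3434]
eef_rot: [0.0, 0.491, 0.871, 0.0]
ft_force: [0.8, 0.6, -0.2]
finger_gap: 0.998
```

move_arm --pt "0 0 0.02 0 0.085" --pt "0 0 0.02 0 0.085" --pt "0 0 0.01 0 0.085" --pt "0 0 0 0 0.085"

```text
time: 3.1
tool_pos: [0.4748, -0.0365, 0.2911]
eef_rot: [-0.002, 0.492, 0.871, -0.001]
ft_force: [-1.1, -0.6, 0.1]
finger_gap: 0.99
```

```bash
python3 - <<'E'
from h import *
s=r.get_state(); print(s["tool_pos"],s["eef_rot"],s["q"])
im=r.capture("wrist"); cv2.imwrite("pics/w1.png",im)
c=cam("wrist",s)
o,y=[.5867,-.1411],.5452
print(proj(c,comp(o,y,[[0,.173,.114],[0,.1785,.134],[.105,.148,.047],[-.105,.148,.047]])))
E
```

```text
[ 0.4748 -0.0365  0.2911] [-0.0018  0.4921  0.8705 -0.0006] [ 0.7647 -0.0148 -0.7597  1.7415 -0.011   1.4146  0.5485]
[[377.1317 180.4572]
 [380.7184 177.9949]
 [475.2651 193.6877]
 [258.9018 193.9108]]
```

View pics/w1.png

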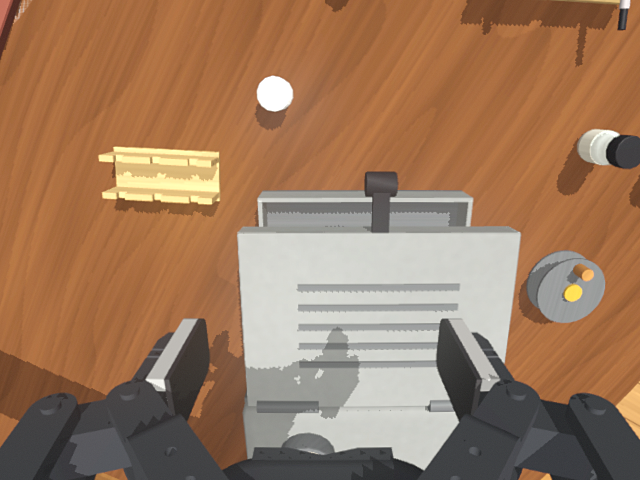

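The wrist view shows the grip bar at (381,184), close to the prediction. The cover's plate edge spans (238,230) to (520,230). I'll estimate the ajar angle and how far to go.

```bash
python3 - <<'E'
from h import *
s=r.get_state(); c=cam("wrist",s); o,y=[.5867,-.1411],.5452
for a in (0,.05,.1,.15,.2,.3):
    b=a-.2618
    pt=lambda x,q:[x,q*np.cos(b),.16+q*np.sin(b)]
    g=comp(o,y,pt(0,.179)); A=rot(s["eef_rot"])
    print(a,proj(c,comp(o,y,[pt(.103,.145),pt(-.103,.145),pt(0,.179)])).ravel().round(0),g, (g-s["tool_pos"])@A)
E
```

```text
0 [503. 222. 247. 223. 376. 179.] [[0.497  0.0067 0.1137]] [[0.0257 0.0411 0.179 ]]
0.05 [507. 222. 245. 223. 377. 179.] [[0.4959 0.0085 0.1224]] [[0.0278 0.0411 0.1703]]
0.1 [511. 223. 243. 224. 379. 179.] [[0.4951 0.01   0.1312]] [[0.0295 0.0411 0.1615]]
0.15 [515. 225. 241. 226. 381. 179.] [[0.4945 0.011  0.14  ]] [[0.0307 0.0411 0.1526]]
0.2 [519. 227. 239. 228. 382. 180.] [[0.494  0.0117 0.1489]] [[0.0315 0.041  0.1437]]
0.3 [528. 233. 235. 233. 386. 185.] [[0.4939 0.0118 0.1668]] [[0.0317 0.041  0.1258]]
```

move_arm --pt "0.029 0.03 0 0 0.085" --pt "0 0.01 0.02 0 0.085" --pt "0 0 0.03 0 0.085" --pt "0 0 0.03 0 0.085" --pt "0 0 0.03 0 0.085" --pt "0 0 0.03 0 0.085" --pt "0 0 0.022 0 0.085" --pt "0 0 0 0 0.085"

```text
time: 3.82
tool_pos: [0.4934, 0.0084, 0.1284]
eef_rot: [-0.002, 0.493, 0.87, -0.001]
ft_force: [-1.2, 0.4, 0.5]
finger_gap: 0.998
```

```bash
python3 - <<'E'
from h import *
s=r.get_state(); print(s["tool_pos"],s["ft_force"])
im=r.capture("wrist"); cv2.imwrite("pics/w2.png",im[:, :])
E
```

```text
[0.4934 0.0084 0.1284] [-1.2238  0.4339  0.534 ]
```

View pics/w2.png

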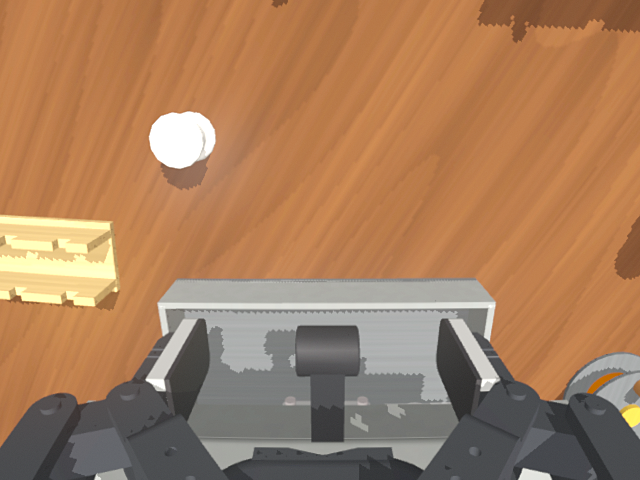

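The bar sits centred between the fingers at (327,350); the grasp point is predicted at (326,347). I'm closing.

move_arm --pt "0 0 0 0 0.01" --pt "0 0 0 0 0.01" --pt "0 0 0 0 0.01" --pt "0 0 0 0 0.01" --pt "0 0 0 0 0.01" --pt "0 0 0 0 0.01" --pt "0 0 0 0 0.01" --pt "0 0 0 0 0.01" --grip_force 30

```text
time: 4.53
tool_pos: [0.4953, 0.0088, 0.1314]
eef_rot: [0.0, 0.492, 0.871, -0.0]
ft_force: [-1.2, -1.5, 1.9]
finger_gap: 0.249
```

```bash
python3 - <<'E'
from h import *
s=r.get_state(); print(s["tool_pos"],s["finger_gap"]*85.4,s["ft_force"])
o,y=[.5867,-.1411],.5452
A=rot(s["eef_rot"]); g=s["tool_pos"]-A[:,2]*.019
c,sn=np.cos(y),np.sin(y); d=g-np.array([*o,.16]); l=np.array([c*d[0]+sn*d[1],-sn*d[0]+c*d[1],d[2]])
a0=np.arctan2(l[2],l[1])+.2618; R0=np.hypot(l[1],l[2]); print("local",l,"a",a0,"r",R0)
# arc plan in tool x / z, relative to now
N=int(np.ceil((2.094-a0)*.179/.0085)); print(N)
a=np.linspace(a0,2.10,N+1)-.2618
p=np.c_[np.cos(a),np.sin(a)]*R0
print(np.c_[np.diff(p[:,0]),-np.diff(p[:,1])].round(4).tolist())
E
```

```text
[0.4953 0.0088 0.1314] 21.231245584123958 [-1.2373 -1.4766  1.8703]
local [-0.0004  0.1756 -0.0096] a 0.20726518458352658 r 0.1758384842136035
40
[[0.0003, -0.0083], [-0.0001, -0.0083], [-0.0005, -0.0083], [-0.0009, -0.0083], [-0.0013, -0.0082], [-0.0017, -0.0081], [-0.0021, -0.0081], [-0.0025, -0.0079], [-0.0028, -0.0078], [-0.0032, -0.0077], [-0.0036, -0.0075], [-0.0039, -0.0073], [-0.0043, -0.0071], [-0.0046, -0.0069], [-0.0049, -0.0067], [-0.0052, -0.0065], [-0.0055, -0.0062], [-0.0058, -0.006], [-0.0061, -0.0057], [-0.0063, -0.0054], [-0.0066, -0.0051], [-0.0068, -0.0048], [-0.007, -0.0044], [-0.0072, -0.0041], [-0.0074, -0.0037], [-0.0076, -0.0034], [-0.0078, -0.003], [-0.0079, -0.0026], [-0.008, -0.0023], [-0.0081, -0.0019], [-0.0082, -0.0015], [-0.0082, -0.0011], [-0.0083, -0.0007], [-0.0083, -0.0003], [-0.0083, 0.0001], [-0.0083, 0.0005], [-0.0083, 0.0008], [-0.0082, 0.0012], [-0.0082, 0.0016], [-0.0081, 0.002]]
```

move_arm --pt "0 -0.008 0 0 0.01"

```text
time: 4.62
tool_pos: [0.4946, 0.0085, 0.1335]
eef_rot: [0.004, 0.491, 0.871, 0.006]
ft_force: [39.1, 21.2, -2.3]
finger_gap: 0.245
```

That row was a mistake: I put the shift in y instead of z. I'm undoing it.

move_arm --pt "0 0.008 0 0 0.01" --pt "0 0 0 0 0.01"

```text
time: 4.78
tool_pos: [0.4953, 0.0088, 0.1313]
eef_rot: [-0.0, 0.492, 0.87, -0.001]
ft_force: [-1.5, -3.2, 0.8]
finger_gap: 0.249
```

move_arm --pt "0 0 -0.004 0 0.01" --pt "0 0 -0.008 0 0.01" --pt "0 0 -0.008 0 0.01" --pt "-0.001 0 -0.008 0 0.01" --pt "-0.001 0 -0.008 0 0.01" --pt "-0.0015 0 -0.008 0 0.01" --pt "-0.002 0 -0.008 0 0.01" --pt "-0.0025 0 -0.008 0 0.01"

```text
time: 5.45
tool_pos: [0.4988, 0.0029, 0.192]
eef_rot: [-0.001, 0.492, 0.871, -0.0]
ft_force: [-3.3, 1.6, -2.2]
finger_gap: 0.246
```

move_arm --pt "-0.0025 0 -0.008 0 0.01" --pt "-0.003 0 -0.008 0 0.01" --pt "-0.003 0 -0.0077 0 0.01" --pt "-0.0035 0 -0.0075 0 0.01" --pt "-0.004 0 -0.0073 0 0.01" --pt "-0.0043 0 -0.007 0 0.01" --pt "-0.0046 0 -0.007 0 0.01" --pt "-0.005 0 -0.0067 0 0.01"

```text
time: 6.12
tool_pos: [0.5149, -0.0236, 0.2513]
eef_rot: [-0.0, 0.492, 0.871, -0.0]
ft_force: [-5.7, 1.2, -1.7]
finger_gap: 0.246
```

```bash
cat > arc.py <<'E'
from h import *
s=r.get_state(); o,y=[.5867,-.1411],.5452
A=rot(s["eef_rot"]); g=s["tool_pos"]-A[:,2]*.019
c,sn=np.cos(y),np.sin(y); d=g-np.array([*o,.16]); l=np.array([c*d[0]+sn*d[1],-sn*d[0]+c*d[1],d[2]])
a0=np.arctan2(l[2],l[1])+.2618; R0=np.hypot(l[1],l[2]); print("local",l,"a",a0,"r",R0,"F tool",s["ft_force"]@A,s["finger_gap"])
a=np.r_[a0,np.arange(a0+.0473,2.12,.0473)]-.2618
p=np.c_[np.cos(a),np.sin(a)]*.1775
print(np.c_[np.diff(p[:,0]),-np.diff(p[:,1])].round(4).tolist())
E
python3 arc.py
```

```text
local [-0.0005  0.1377  0.1103] a 0.9372352780218756 r 0.17642667822412117 F tool [ 3.9738 -4.2982  1.6577] 0.24609764490611646
[[-0.0054, -0.0064], [-0.0057, -0.0062], [-0.006, -0.0059], [-0.0063, -0.0056], [-0.0065, -0.0053], [-0.0068, -0.005], [-0.007, -0.0047], [-0.0072, -0.0043], [-0.0074, -0.004], [-0.0076, -0.0036], [-0.0077, -0.0033], [-0.0079, -0.0029], [-0.008, -0.0025], [-0.0081, -0.0021], [-0.0082, -0.0017], [-0.0083, -0.0014], [-0.0083, -0.001], [-0.0084, -0.0006], [-0.0084, -0.0002], [-0.0084, 0.0002], [-0.0084, 0.0006], [-0.0083, 0.001], [-0.0083, 0.0014], [-0.0082, 0.0018], [-0.0081, 0.0022]]
```

move_arm --pt "-0.0054 0 -0.0064 0 0.01" --pt "-0.0057 0 -0.0062 0 0.01" --pt "-0.006 0 -0.0059 0 0.01" --pt "-0.0063 0 -0.0056 0 0.01" --pt "-0.0065 0 -0.0053 0 0.01" --pt "-0.0068 0 -0.005 0 0.01" --pt "-0.007 0 -0.0047 0 0.01" --pt "-0.0072 0 -0.0043 0 0.01"

```text
time: 6.78
tool_pos: [0.5412, -0.0671, 0.2952]
eef_rot: [-0.0, 0.492, 0.871, 0.0]
ft_force: [-6.1, 3.0, 2.4]
finger_gap: 0.251
```

move_arm --pt "-0.0074 0 -0.004 0 0.01" --pt "-0.0076 0 -0.0036 0 0.01" --pt "-0.0077 0 -0.0033 0 0.01" --pt "-0.0079 0 -0.0029 0 0.01" --pt "-0.008 0 -0.0025 0 0.01" --pt "-0.0081 0 -0.0021 0 0.01" --pt "-0.0082 0 -0.0017 0 0.01" --pt "-0.0083 0 -0.0014 0 0.01"

```text
time: 7.45
tool_pos: [0.5744, -0.1219, 0.3174]
eef_rot: [0.001, 0.492, 0.87, 0.0]
ft_force: [-4.5, 0.6, 5.8]
finger_gap: 0.251
```

```bash
python3 arc.py
```

```text
local [-0.0006  0.0229  0.1764] a 1.703659591199809 r 0.1779217524668626 F tool [ 2.8053 -3.4976 -5.8546] 0.2505567561519345
[[-0.0083, -0.0009], [-0.0084, -0.0005], [-0.0084, -0.0001], [-0.0084, 0.0003], [-0.0084, 0.0007], [-0.0083, 0.0011], [-0.0083, 0.0015], [-0.0082, 0.0019]]
```

move_arm --pt "-0.0083 0 -0.0006 0 0.01" --pt "-0.0084 0 -0.0002 0 0.01" --pt "-0.0084 0 0.0002 0 0.01" --pt "-0.0084 0 0.0006 0 0.01" --pt "-0.0084 0 0.001 0 0.01" --pt "-0.0083 0 0.0014 0 0.01" --pt "-0.006 0 0.0015 0 0.01" --pt "-0.005 0 0.0015 0 0.01"

```text
time: 8.12
tool_pos: [0.6074, -0.1762, 0.3144]
eef_rot: [0.004, 0.493, 0.87, 0.0]
ft_force: [-3.1, -3.2, 22.8]
finger_gap: 0.249
```

```bash
python3 arc.py
```

```text
local [-0.0006 -0.0406  0.1734] a 2.062504033856843 r 0.17806568891765664 F tool [ -1.3042  -4.1708 -22.8063] 0.24867443080333293
[[-0.0081, 0.0021]]
```

move_arm --pt "-0.003 0 -0.002 0 0.01" --pt "-0.003 0 -0.001 0 0.01" --pt "-0.002 0 0 0 0.01" --pt "0 0 0 0 0.01"

```text
time: 8.45
tool_pos: [0.6101, -0.181, 0.3135]
eef_rot: [0.001, 0.492, 0.87, 0.0]
ft_force: [1.5, -0.7, 3.0]
finger_gap: 0.25
```

```bash
python3 arc.py; python3 - <<'E'
from h import *
cv2.imwrite("pics/s2.png",cv2.resize(r.capture("scene")[60:360,0:400],(800,600)))
E
```

```text
local [-0.0007 -0.0462  0.1725] a 2.0941459259458584 r 0.17858713904024937 F tool [-1.3558  0.9289 -2.9935] 0.24987411226709497
[]
```

View pics/s2.png

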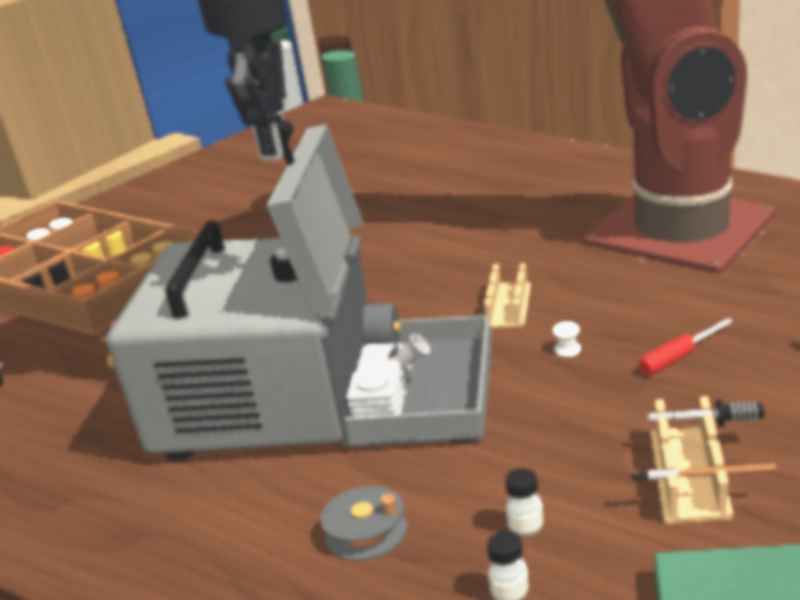

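The cover looks to be on its stop, and the geometry gives 2.094 rad. I'll press slightly to make sure, hold, then release and rise.

move_arm --pt "-0.003 0 0.001 0 0.01" --pt "-0.002 0 0 0 0.01" --pt "0 0 0 0 0.01" --pt "0 0 0 0 0.01" --pt "0 0 0 0 0.01"

```text
time: 8.92
tool_pos: [0.6123, -0.1847, 0.3124]
eef_rot: [0.001, 0.492, 0.871, 0.0]
ft_force: [1.6, -0.4, 3.4]
finger_gap: 0.249
```

```bash
python3 arc.py
```

```text
local [-0.0007 -0.0506  0.1714] a 2.1196647636904715 r 0.1786686826603979 F tool [-1.2026  1.1857 -3.3984] 0.24904742356634432
[]
```

move_arm --pt "-0.003 0 0.001 0 0.01" --pt "-0.003 0 0.001 0 0.01" --pt "0 0 0 0 0.01" --pt "0 0 0 0 0.01" --pt "0 0 0 0 0.01"

```text
time: 9.33
tool_pos: [0.6156, -0.19, 0.3107]
eef_rot: [0.001, 0.492, 0.871, 0.0]
ft_force: [1.2, -2.5, 5.2]
finger_gap: 0.251
```

```bash
python3 arc.py
```

```text
local [-0.0007 -0.0568  0.1697] a 2.155527806794784 r 0.17889850926205372 F tool [-2.7296 -0.2735 -5.1544] 0.2510420271392139
[]
```

move_arm --pt "-0.003 0 0.001 0 0.01" --pt "0 0 0 0 0.01" --pt "0 0 0 0 0.01"

```text
time: 9.58
tool_pos: [0.6172, -0.1926, 0.3097]
eef_rot: [0.001, 0.492, 0.871, 0.0]
ft_force: [1.2, -1.0, 5.9]
finger_gap: 0.251
```

```bash
python3 arc.py; python3 - <<'E'
from h import *
c=cam("scene"); s=r.get_state(); o,y=[.5867,-.1411],.5452
cv2.imwrite("pics/s3.png",cv2.resize(r.capture("scene")[110:260,60:260],(800,600),interpolation=cv2.INTER_CUBIC))
for a in (2.03,2.094,2.15):
  b=a-.2618
  P=[[x,q*np.cos(b),.16+q*np.sin(b)] for x,q in((-.103,.145),(.103,.145),(0,.179))]
  print(a,((proj(c,comp(o,y,P))-[60,110])*4).round().tolist())
print(((proj(c,comp(o,y,[[.11,0,.17],[.11,-.22,.17],[-.105,.148,.047],[.105,.148,.047],[0,.076,.075]]))-[60,110])*4).round().tolist())
E
```

```text
local [-0.0007 -0.0598  0.1687] a 2.173362505832727 r 0.17903041712005158 F tool [-1.4907  0.5145 -5.8618] 0.25063183069558925
[]
2.03 [[383.0, 59.0], [304.0, 212.0], [320.0, 68.0]]
2.094 [[367.0, 63.0], [285.0, 217.0], [299.0, 74.0]]
2.15 [[354.0, 68.0], [270.0, 222.0], [281.0, 80.0]]
[[413.0, 453.0], [-35.0, 477.0], [744.0, 434.0], [728.0, 626.0], [608.0, 489.0]]
```

View pics/s3.png

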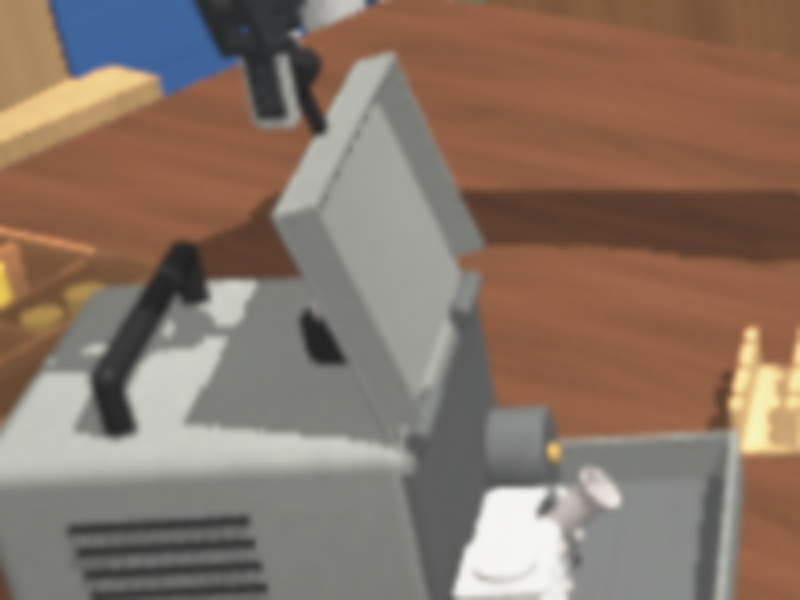

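The cover appears to be on its stop: the bar is at (303,65) against (299,74) predicted. The extra push only slid the pads along the bar. I'm releasing and rising.

move_arm --pt "0 0 0 0 0.085" --pt "0 0 0 0 0.085" --pt "0 0 0 0 0.085" --pt "0 0 0 0 0.085" --pt "0 0 -0.02 0 0.085" --pt "0 0 -0.03 0 0.085" --pt "0 0 -0.03 0 0.085" --pt "0.02 0 -0.02 0 0.085"

```text
time: 10.3
tool_pos: [0.6068, -0.1786, 0.4102]
eef_rot: [0.0, 0.494, 0.869, -0.0]
ft_force: [0.3, -0.6, 0.7]
finger_gap: 0.996
```

```bash
python3 - <<'E'
from h import *
s=r.get_state(); print(s["tool_pos"],s["ft_force"],s["q"])
A=rot(s["eef_rot"]); c=cam("top"); im=r.capture("top"); cv2.imwrite("pics/t2.png",im)
P=plane(c,[[321.2,242.5],[295.5,257.5],[285.75,263.25],[277.5,266.5]],.044)
print((P-s["tool_pos"])@A)
cv2.imwrite("pics/s4.png",r.capture("scene"))
E
```

```text
[ 0.6068 -0.1786  0.4102] [ 0.3178 -0.6438  0.6882] [ 0.7087  0.3479 -0.7068  1.1523  0.2264  1.716   0.6031]
[[0.3708 0.1283 0.3659]
 [0.4461 0.1281 0.3659]
 [0.4745 0.128  0.3658]
 [0.4963 0.1313 0.3658]]
```

move_arm --pt "0.035 0.01 0 0 0.085" --pt "0.038 0.011 0 0 0.085" --pt "0.038 0.011 0 0 0.085" --pt "0.038 0.011 0 0 0.085" --pt "0.038 0.011 0 0 0.085" --pt "0.038 0.011 0 0 0.085" --pt "0.038 0.011 0 0 0.085" --pt "0.038 0.011 0.01 0 0.085"

```text
time: 11.07
tool_pos: [0.5251, 0.1293, 0.3997]
eef_rot: [0.001, 0.492, 0.871, 0.0]
ft_force: [1.7, 0.1, 0.5]
finger_gap: 0.995
```

move_arm --pt "0.038 0.011 0.02 0 0.085" --pt "0.038 0.011 0.03 0 0.085" --pt "0.038 0.01 0.03 0 0.085" --pt "0.026 0.01 0.03 0 0.085" --pt "0 0 0.03 0 0.085" --pt "0 0 0 0 0.085"

```text
time: 11.57
tool_pos: [0.4901, 0.2548, 0.2638]
eef_rot: [-0.003, 0.49, 0.872, -0.003]
ft_force: [-0.6, -1.3, -0.6]
finger_gap: 0.995
```

```bash
python3 - <<'E'
from h import *
s=r.get_state(); print(s["tool_pos"],s["eef_rot"],s["q"])
im=r.capture("wrist"); cv2.imwrite("pics/w3.png",im)
sc=r.capture("scene"); 
sc=cv2.resize(sc[130:310,60:300],(640,480))
cv2.imwrite("pics/w3b.png",np.hstack([cv2.resize(im,(400,300)),cv2.resize(sc,(400,300))]))
E
```

```text
[0.4901 0.2548 0.2638] [-0.0026  0.4902  0.8716 -0.0033] [ 0.263   0.2392 -0.9548  1.6126  0.1951  1.4003 -0.1671]
```

View pics/w3b.png

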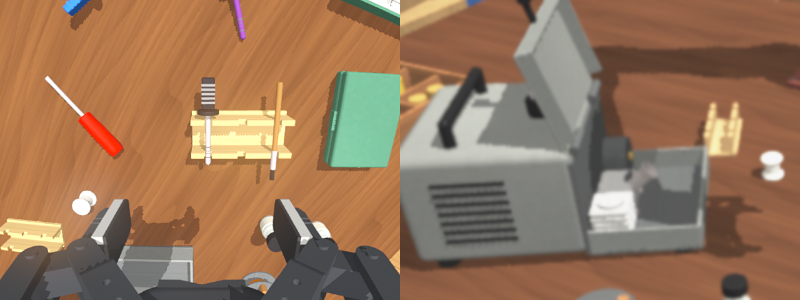

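The cover stays open. In the wrist view the dipstick runs straight down the image, with its handle top near (333,124), collar (333,178) and tip (333,262). I'll measure it.

```bash
python3 - <<'E'
from h import *
s=r.get_state(); A=rot(s["eef_rot"]); c=cam("wrist",s)
im=cv2.imread("pics/w3.png"); 
roi=im[105:200,300:370]; m=(roi.max(2)<95).astype(np.uint8)
n,l,st,ce=cv2.connectedComponentsWithStats(m); k=1+np.argmax(st[1:,4]); x,y,w,h,a=st[k]; x+=300;y+=105
print("bbox",x,y,w,h,ce[k]+[300,105]); 
pts=np.argwhere(l==k)[:,::-1]+[300,105]
for v in range(y,y+h,4):
    q=pts[pts[:,1]==v][:,0]; print(v,q.min(),q.max())
g=np.array([[x+w/2,y+h],[x+w/2,y],[333,262]],float)
P=plane(c,g,.044); print((P-s["tool_pos"])@A,P)
P=plane(c,g,.05); print((P-s["tool_pos"])@A)
E
```

```text
bbox 323 125 20 8 [331.1579 127.0789]
125 324 341
129 323 342
[[ 0.0583  0.0079  0.2253]
 [ 0.0651  0.0078  0.2253]
 [-0.0635  0.0088  0.2253]] [[0.4695 0.3075 0.044 ]
 [0.4659 0.3134 0.044 ]
 [0.533  0.2037 0.044 ]]
[[ 0.0587  0.0077  0.2193]
 [ 0.0655  0.0077  0.2193]
 [-0.061   0.0086  0.2193]]
```

move_arm --pt "0.03 0.008 0.02 0 0.085" --pt "0.017 0 0.03 0 0.085" --pt "0 0 0.035 0 0.085" --pt "0 0 0.035 0 0.06" --pt "0 0 0.035 0 0.06" --pt "0 0 0.035 0 0.06" --pt "0 0 0.03 0 0.06" --pt "0 0 0.016 0 0.06"

```text
time: 12.33
tool_pos: [0.4772, 0.2971, 0.0321]
eef_rot: [0.0, 0.494, 0.87, -0.001]
ft_force: [-0.4, -1.0, 0.0]
finger_gap: 0.7
```

move_arm --pt "0 0 0 0 0.06" --pt "0 0 0 0 0.005" --pt "0 0 0 0 0.005" --pt "0 0 0 0 0.005" --pt "0 0 0 0 0.005" --pt "0 0 0 0 0.005" --pt "0 0 0 0 0.005" --pt "0 0 0 0 0.005" --grip_force 30

```text
time: 13.0
tool_pos: [0.4755, 0.2988, 0.0344]
eef_rot: [0.0, 0.492, 0.871, -0.001]
ft_force: [-4.5, -2.6, 5.7]
finger_gap: 0.198
```

move_arm --pt "0 0 -0.01 0 0.005" --pt "0 0 -0.02 0 0.005" --pt "0 0 -0.025 0 0.005" --pt "0 0 -0.03 0 0.005" --pt "0 0 -0.03 0 0.005" --pt "0 0 -0.03 0 0.005" --pt "0 0 -0.02 0 0.005" --pt "0 0 0 0 0.005"

```text
time: 13.67
tool_pos: [0.4778, 0.3012, 0.2045]
eef_rot: [0.002, 0.492, 0.871, 0.003]
ft_force: [0.7, 1.5, -1.0]
finger_gap: 0.199
```

```bash
python3 - <<'E'
from h import *
s=r.get_state(); print(s["tool_pos"],s["eef_rot"],s["finger_gap"])
im=r.capture("wrist"); cv2.imwrite("pics/w4.png",im)
sc=r.capture("scene"); 
uv=proj(cam("scene"),s["tool_pos"])[0].astype(int); print(uv)
x0=max(uv[0]-80,0);y0=max(uv[1]-60,0)
cv2.imwrite("pics/w4b.png",np.hstack([cv2.resize(im,(400,300)),cv2.resize(sc[y0:y0+120,x0:x0+160],(400,300),interpolation=cv2.INTER_CUBIC)]))
E
```

```text
[0.4778 0.3012 0.2045] [0.0023 0.4918 0.8707 0.0034] 0.19869001908401013
[375 203]
```

View pics/w4b.png

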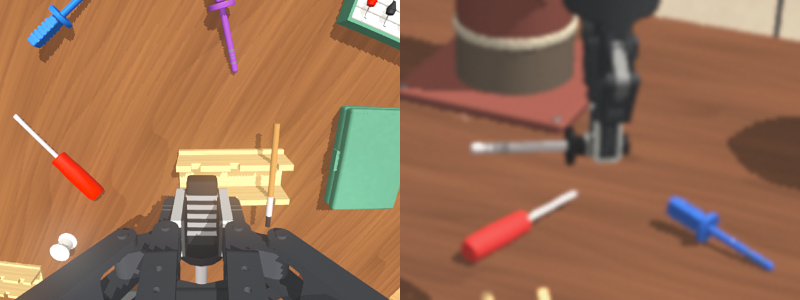

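The dipstick is held and looks level: tip at scene pixel (324,202), collar at (364,202). I'll work out its pose in the hand and the insertion plan.

```bash
python3 - <<'E'
from h import *
s=r.get_state(); A=rot(s["eef_rot"]); c=cam("scene")
t,d=ray(c,[[323.8,202.2],[363.8,202.2]])
n=A[:,1]; lam=((s["tool_pos"]-t)@n)/(d@n); P=t+d*lam[:,None]
print("stick pts in tool",(P-s["tool_pos"])@A); 
o,y=[.5867,-.1411],.5452
F=comp(o,y,[0,.076,.075])[0]; z=comp([0,0],y,[0,np.cos(np.radians(40)),np.sin(np.radians(40))])[0]
print("filler",F,z,"in tool",(F-s["tool_pos"])@A, "yaw tool x",np.degrees(np.arctan2(A[1,0],A[0,0])), "comp y yaw",np.degrees(y)+90)
print(proj(c,[F,F-z*.084]))
E
```

```text
stick pts in tool [[-0.1052  0.     -0.0133]
 [-0.0239 -0.     -0.0088]]
filler [ 0.5473 -0.0761  0.075 ] [-0.3973  0.655   0.6428] in tool [-0.3583 -0.1335  0.125 ] yaw tool x 121.04999082775522 comp y yaw 121.23765899053248
[[211.9381 232.3669]
 [187.528  253.0664]]
```

move_arm --pt "-0.015 -0.01 0 0 0.005" --pt "-0.03 -0.02 0 0 0.005" --pt "-0.03 -0.02 0 0 0.005" --pt "-0.03 -0.02 0 0 0.005" --pt "-0.03 -0.02 0 0 0.005" --pt "-0.03 -0.02 0 0 0.005" --pt "-0.02 -0.0135 0.01 0 0.005" --pt "-0.015 -0.01 0.015 0 0.005" --grip_force 40

```text
time: 14.43
tool_pos: [0.4648, 0.0557, 0.1736]
eef_rot: [0.001, 0.493, 0.87, -0.0]
ft_force: [0.4, -0.9, -0.9]
finger_gap: 0.197
```

move_arm --pt "0 0 0.02 0 0.005" --pt "0 0 0.02 0 0.005" --pt "0 0 0.015 0 0.005" --pt "0 0 0.005 0 0.005" --pt "0 0 0 0 0.005"

```text
time: 14.85
tool_pos: [0.4633, 0.059, 0.1121]
eef_rot: [-0.002, 0.492, 0.871, -0.001]
ft_force: [0.5, 0.5, -0.7]
finger_gap: 0.197
```

```bash
python3 - <<'E'
from h import *
s=r.get_state(); A=rot(s["eef_rot"]); print(s["tool_pos"],s["eef_rot"],s["finger_gap"])
F=np.array([.5473,-.0761,.075]); print("filler in tool",(F-s["tool_pos"])@A, proj(cam("wrist",s),F), "tip pred",proj(cam("wrist",s),s["tool_pos"]+A@[-.107,0,-.011]))
im=r.capture("wrist"); cv2.imwrite("pics/w5.png",im)
sc=r.capture("scene"); cv2.imwrite("pics/s5.png",sc)
print("tip pred scene",proj(cam("scene"),s["tool_pos"]+A@[-.107,0,-.011]))
a=cv2.resize(im[230:480,120:520],(400,250)); b=cv2.resize(sc[130:290,140:300],(400,400),interpolation=cv2.INTER_CUBIC)
a=cv2.copyMakeBorder(a,0,150,0,0,cv2.BORDER_CONSTANT)
cv2.imwrite("pics/w5b.png",np.hstack([a,b]))
E
```

```text
[0.4633 0.059  0.1121] [-0.0017  0.4918  0.8707 -0.0006] 0.19681304370960026
filler in tool [-0.1591  0.0023  0.0367] [[327.8787 513.9082]] tip pred [[324.6208 531.7109]]
tip pred scene [[232.253  212.9896]]
```

View pics/w5b.png

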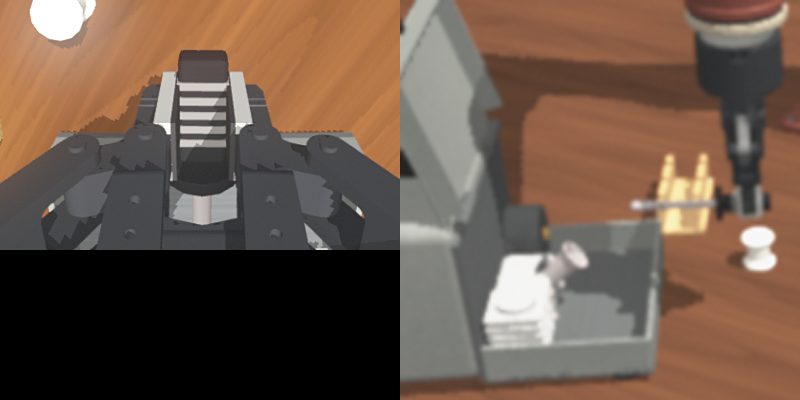

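The tip appears in the scene view at (233,212) and the filler mouth at (210,233), both close to prediction. I'm lowering and entering the mouth.

move_arm --pt "0 0.003 0.012 0 0.005" --pt "0 0 0.02 0 0.005" --pt "0 0 0.02 0 0.005" --pt "-0.015 0 0 0 0.005" --pt "-0.015 0 0 0 0.005" --pt "-0.01 0 0 0 0.005" --pt "0 0 0 0 0.005" --pt "0 0 0 0 0.005"

```text
time: 15.62
tool_pos: [0.4891, 0.0255, 0.0628]
eef_rot: [0.001, 0.493, 0.87, 0.0]
ft_force: [-0.8, -0.2, -0.8]
finger_gap: 0.196
```

```bash
cat > st.py <<'E'
from h import *
s=r.get_state(); A=rot(s["eef_rot"]); F=np.array([.5473,-.0761,.075])
e=(F-s["tool_pos"])@A; print("P rel mouth h,v mm",1e3*(-e[0]+.0035),1e3*(e[2]+.008),"lat",e[1]*1e3,"F tool",s["ft_force"]@A,"T",s["torque"]@A,s["finger_gap"],s["time"])
E
python3 st.py; python3 - <<'E'
from h import *
sc=r.capture("scene"); cv2.imwrite("pics/s6.png",sc)
roi=sc[200:240,200:260]; g=roi.min(2); print(g[0:30:1,::2])
E
```

```text
P rel mouth h,v mm 120.58147947255026 -4.1531675521269875 lat -2.2590756461169916 F tool [ 0.2481 -0.7868  0.797 ] T [ 0.0093  0.0124 -0.0311] 0.19583041033874535 15.6167
[[ 69  70  71  70  69  69  68  68  68  69  70  70  71  71  71  71  71  72
   71  72  72  71  99 157 131  95  57  49  83 135]
 [ 69  69  70  70  70  71  70  69  68  69  69  70  71  71  71  70  70  70
   72  72  73  71 101 143 130 118  67  47  82 141]
 [ 68  69  69  70  70  71  71  70  69  69  69  69  70  70  71  71  70  70
   70  71  68  64 117 149 132 139  75  47  80 147]
 [ 69  69  69  69  70  71  72  71  70  69  69  69  69  70  70  71  71  71
   70  70  62  57 137 164 135 154  86  47  79 148]
 [ 68  69  69  69  69  71  71  71  71  71  70  69  69  70  70  71  71  72
   71  71  59  60 147 164 139 167 108  49  77 149]
 [ 68  68  68  69  69  70  71  71  72  71  72  70  70  70  70  71  71  71
   71  71  60  67 155 156 142 177 131  52  72 148]
 [ 69  68  68  68  69  69  70  71  72  72  72  72  70  70  69  71  71  71
   71  67  60  73 161 147 145 180 143  56  69 148]
 [ 70  69  70  69  69  68  69  69  70  71  71  72  72 
[... 2121 characters left out ...]
122 121 121 122 122 121
  121 120 107 113 108  91  83  77  79  76  54  54]
 [ 93 105 106 120 122 122 122 121 121 122 123 121 121 121 121 122 122 121
  122 117 105 113 108  81  73  59  65  71  63  73]
 [ 94 104 110 128 124 123 122 121 121 122 122 121 121 121 122 122 122 122
  122 114 105 113 109  82  70  51  58  70  82  98]
 [ 95 105 122 149 125 125 122 122 121 123 122 121 121 121 122 123 122 122
  120 109 105 115 111  84  71  51  53  64 107 121]
 [ 94 104 133 171 125 129 123 122 122 123 123 123 123 123 123 124 123 123
  118 105 103 115 112  86  75  53  47  54 121 131]
 [ 94 105 135 175 128 134 128 123 124 126 127 127 128 129 126 130 134 132
  123 108 110 121 120 104  95  58  41  46 112 126]]
```

```bash
cat > st.py <<'E'
from h import *
S=[]
for i in range(8): S.append(r.get_state()); im=r.capture("scene")
m=lambda k:np.mean([q[k] for q in S],0)
A=rot(m("eef_rot")); t=m("tool_pos"); F=np.array([.5473,-.0761,.075])
e=(F-t)@A; print("P rel mouth h,v mm",1e3*(-e[0]+.0035),1e3*(e[2]+.008),"lat",e[1]*1e3,"std",np.std([q["tool_pos"] for q in S],0)*1e3,"yaw",np.degrees(np.arctan2(A[1,0],A[0,0])),"F tool",m("ft_force")@A,"T",m("torque")@A,S[-1]["finger_gap"],S[-1]["time"])
E
python3 st.py
```

```text
P rel mouth h,v mm 122.07821759272242 -4.810020100984521 lat -2.2444112477739853 std [0.249  0.1819 0.2405] yaw 121.07062915905533 F tool [ 0.0309 -0.079   0.7572] T [-0.0026  0.0383  0.0062] 0.19314754123624372 16.0167
```

```bash
python3 - <<'E'
from h import *
t2=cv2.imread("pics/t2.png"); now=r.capture("scene")
F=[.5473,-.0761,.075]; z=np.array([-.3973,.655,.6428])
u=proj(cam("top"),[F,np.array(F)-z*.04]); print(u, (u[0]-[415,180])*[6.6667,6.6667], proj(cam("top"),np.array(F)+[[.00855,.00518,0]]))
a=cv2.resize(t2[180:240,415:475],(400,400),interpolation=cv2.INTER_CUBIC)
b=cv2.resize(now[185:265,180:260],(400,400),interpolation=cv2.INTER_CUBIC)
cv2.imwrite("pics/f1.png",np.hstack([a,b]))
E
```

```text
[[434.6714 233.5772]
 [441.9689 229.119 ]] [131.1436 357.1828] [[432.4701 230.1694]]
```

View pics/f1.png

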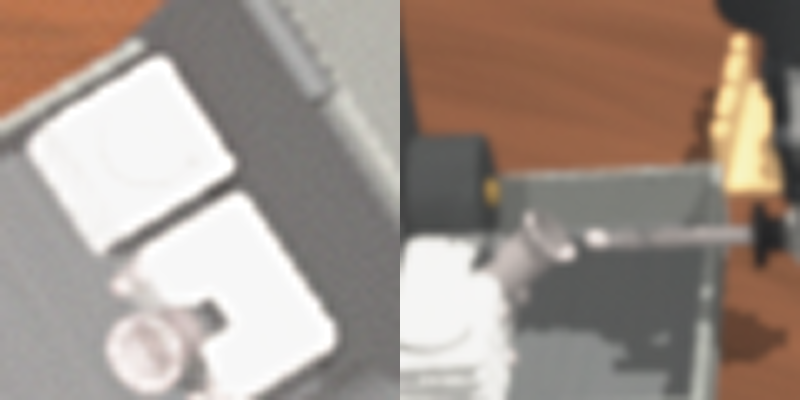

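Top view: the mouth rim is centred at crop (146,352), which is pixel (436.9,232.8). In the scene crop the mouth is at (552,238), pixel (210.4,232.6), and the tip at (597,238), pixel (219.4,232.6). I'll triangulate the mouth.

```bash
cat >> st.py <<'E'
E
python3 - <<'E'
from h import *
def tri(a,b):
    M=np.zeros((3,3));v=np.zeros(3)
    for t,d in (ray(cam("top"),[a]),ray(cam("scene"),[b])):
        d=d[0]/np.linalg.norm(d[0]); Q=np.eye(3)-np.outer(d,d); M+=Q; v+=Q@t
    return np.linalg.solve(M,v)
X=tri([436.9,232.8],[210.4,232.6]); print("mouth",X, proj(cam("top"),X),proj(cam("scene"),X))
S=[]
for i in range(4): S.append(r.get_state()); r.capture("scene")
A=rot(np.mean([q["eef_rot"] for q in S],0)); t=np.mean([q["tool_pos"] for q in S],0)
print("mouth in tool",(X-t)@A)
Z=X.copy();Z[2]=.075; print("at z .075 from top", plane(cam("top"),[[436.9,232.8]],.075), (plane(cam("top"),[[436.9,232.8]],.075)-t)@A)
tt,d=ray(cam("scene"),[[219.4,232.6]]); n=A[:,1]; P=tt+d*(((t-tt)@n)/(d@n))[:,None]; print("tip in tool",(P-t)@A)
E
```

```text
mouth [ 0.5488 -0.0809  0.0743] [[436.4913 233.0347]] [[209.9105 232.4904]]
mouth in tool [-0.1234 -0.0032 -0.0125]
at z .075 from top [[ 0.5493 -0.0817  0.075 ]] [[-0.1243 -0.0032 -0.0132]]
tip in tool [[-0.1011 -0.     -0.0128]]
```

```bash
sed -i 's/\[.5473,-.0761,.075\]/[.5490,-.0813,.0747]/; s/-e\[0\]+.0035/-e[0]/; s/e\[2\]+.008/e[2]+.010/' st.py; grep -c 5490 st.py
```

```text
1
```

move_arm --pt "0 -0.003 0.0015 0 0.005" --pt "-0.007 0 0 0 0.005" --pt "-0.007 0 0 0 0.005" --pt "-0.007 0 0 0 0.005" --pt "-0.006 0 0 0 0.005" --pt "0 0 0 0 0.005" --pt "0 0 0 0 0.005"

```text
time: 16.9
tool_pos: [0.4996, 0.0012, 0.0602]
eef_rot: [-0.0, 0.493, 0.87, 0.0]
ft_force: [0.9, 0.6, 0.7]
finger_gap: 0.196
```

```bash
python3 st.py
```

```text
P rel mouth h,v mm 96.78690261905413 -4.445675531634689 lat -0.2663249357019011 std [0.132  0.2506 0.0228] yaw 121.05727836862764 F tool [-0.0514  0.1868 -0.0999] T [ 0.0402 -0.0557  0.0077] 0.20238436076972105 17.25
```

move_arm --pt "-0.0019 0 -0.0073 0 0.005" --pt "-0.0008 0 -0.004 0 0.005" --pt "0 0 -0.004 0 0.005" --pt "-0.0007 0 -0.004 0 0.005" --pt "-0.0007 0 -0.004 0 0.005" --pt "0 0 0 0 0.005" --pt "0 0 0 0 0.005" --grip_force 25

```text
time: 17.88
tool_pos: [0.5014, -0.0013, 0.084]
eef_rot: [-0.0, 0.492, 0.871, 0.0]
ft_force: [-3.0, 4.3, -2.0]
finger_gap: 0.2
```

```bash
python3 st.py
```

```text
P rel mouth h,v mm 93.13237411858519 19.181346048030946 lat -0.5051818520637448 std [0.0168 0.0139 0.0455] yaw 121.08128747310661 F tool [ 5.7442 -0.2461  1.7936] T [0.0512 1.4758 0.0404] 0.19483226122546407 18.2333
```

move_arm --pt "-0.0018 0 -0.004 0 0.005" --pt "-0.002 0 -0.0042 0 0.005" --pt "-0.0023 0 -0.004 0 0.005" --pt "-0.0024 0 -0.004 0 0.005" --pt "0 0 0 0 0.005"

```text
time: 18.7
tool_pos: [0.5055, -0.0079, 0.1005]
eef_rot: [-0.001, 0.492, 0.871, 0.0]
ft_force: [-5.0, 7.4, -1.6]
finger_gap: 0.195
```

```bash
python3 st.py; python3 - <<'E'
from h import *
im=r.capture("scene"); cv2.imwrite("pics/s7.png",im)
# dark collar/handle blob + bright stem near mouth
roi=im[190:245,195:275]; 
g=roi.astype(int).max(2)
for row in g[::3, ::2]: print(''.join('#' if v<60 else ('o' if v>165 else '.') for v in row))
E
```

```text
P rel mouth h,v mm 85.260738713835 35.39743101218565 lat -0.7121188000020751 std [0.0194 0.0248 0.1293] yaw 121.10817279207566 F tool [ 7.9697 -0.3414  1.1844] T [-0.0134  1.9861  0.0132] 0.19243775920151748 19.05
....................#....###............
.........................##.....ooo.....
................................ooo.....
.....................#...##.....ooo.....
.....................##.##.ooooooooo....
......................#####ooooooooo....
......................#####.ooooooo.....
........................##..ooooooo.....
........................##......ooo.....
....................##..##......ooo.....
....................###..#..ooooooo.....
.....................##.....oooooo......
......................#.o...............
.....o..................o...............
....o.o.................o...............
..ooo...................................
.oooo...................................
oooo...................o................
ooo....................o................
```

move_arm --pt "-0.0031 0 -0.0022 0 0.005" --pt "-0.0032 0 -0.0022 0 0.005" --pt "-0.0033 0 -0.002 0 0.005" --pt "-0.0034 0 -0.002 0 0.005" --pt "0 0 0 0 0.005"

```text
time: 19.57
tool_pos: [0.5131, -0.0204, 0.1088]
eef_rot: [0.0, 0.492, 0.871, 0.0]
ft_force: [-0.2, 2.7, -3.6]
finger_gap: 0.196
```

```bash
python3 st.py; python3 - <<'E'
from h import *
im=r.capture("scene"); cv2.imwrite("pics/s8.png",im)
g=im[185:245,195:275].astype(int).max(2)
for row in g[::2]: print(''.join('#' if v<62 else ('o' if v>165 else '.') for v in row))
E
```

```text
P rel mouth h,v mm 70.74504428834948 43.7984325375654 lat -0.48019715818092673 std [0.095  0.0328 0.1768] yaw 121.04948998259079 F tool [2.146  0.645  2.5399] T [-0.2222  0.7238 -0.0709] 0.19582491682445047 19.9167
................................###.......######................................
.................................##.......######................................
..................................#.......######................................
............................................####...oooo..........ooo............
.............................................##....oooo.........ooooo...........
..........................................#####...ooooo.........ooooo...........
..................................###....######...ooooo........oooooo...........
...................................###...#####...ooooooo.......oooooo...........
...................................###########...oooooooooooooooooooooo.........
....................................###########..oooooooooooooooooooooo.........
....................................###########.ooooooooooooooooooooooo....
[... 844 characters left out ...]
...................oo...............................
...............................................oo...............................
...............................................oo...............................
...............................................o................................
...............................................o................................
...............................................o................................
oooo..........................................oo................................
ooooo.........................................oo................................
oooo..........................................oo................................
```

move_arm --pt "-0.0038 0 -0.0003 0 0.005" --pt "-0.0038 0 -0.0003 0 0.005" --pt "-0.0035 0 0.0005 0 0.005" --pt "-0.0034 0 0.0006 0 0.005" --pt "0 0 0 0 0.005"

```text
time: 20.43
tool_pos: [0.5202, -0.034, 0.1073]
eef_rot: [0.0, 0.493, 0.87, -0.0]
ft_force: [-0.5, 0.7, -3.3]
finger_gap: 0.198
```

```bash
python3 st.py
```

```text
P rel mouth h,v mm 56.003830918078265 42.829997800828465 lat 0.11947871439436879 std [0.0907 0.3655 0.1298] yaw 121.01702993486781 F tool [ 0.2514 -0.6634  3.7442] T [0.069  0.4216 0.0425] 0.19425342383531474 20.7833
```

move_arm --pt "-0.004 0 0.0015 0 0.005" --pt "-0.004 0 0.002 0 0.005" --pt "-0.004 0 0.0025 0 0.005" --pt "-0.004 0 0.0027 0 0.005" --pt "0 0 0 0 0.005"

```text
time: 21.25
tool_pos: [0.5285, -0.0475, 0.0982]
eef_rot: [-0.0, 0.492, 0.87, -0.0]
ft_force: [-1.9, 1.3, -2.7]
finger_gap: 0.196
```

```bash
python3 st.py
```

```text
P rel mouth h,v mm 40.058572119099985 34.020052127358184 lat 0.10710526550304134 std [0.097  0.2813 0.2631] yaw 121.01932032654695 F tool [ 0.6691 -0.6512  3.7769] T [0.1161 0.5027 0.044 ] 0.19816785889851343 21.6
```

move_arm --pt "-0.003 0 0.0027 0 0.005" --pt "-0.003 0 0.0027 0 0.005" --pt "-0.003 0 0.0027 0 0.005" --pt "-0.003 0 0.0027 0 0.005" --pt "-0.003 0 0.0027 0 0.005" --pt "-0.003 0 0.0026 0 0.005" --pt "0 0 0 0 0.005"

```text
time: 22.23
tool_pos: [0.5378, -0.0629, 0.0823]
eef_rot: [-0.0, 0.492, 0.87, -0.0]
ft_force: [0.8, 0.8, -3.0]
finger_gap: 0.195
```

```bash
python3 st.py
```

```text
P rel mouth h,v mm 22.196537218160564 18.047543938140592 lat -0.057402735970020984 std [0.0827 0.3113 0.2415] yaw 121.0311776254059 F tool [0.3668 0.1013 2.6607] T [ 0.042   0.2967 -0.0037] 0.19724454406237452 22.5833
```

move_arm --pt "-0.0023 0 0.0019 0 0.005" --pt "0 0 0 0 0.005" --pt "0 0 0 0 0.005"

```text
time: 22.88
tool_pos: [0.5389, -0.0639, 0.0809]
eef_rot: [0.0, 0.492, 0.871, 0.0]
ft_force: [0.1, 0.2, -3.4]
finger_gap: 0.196
```

```bash
python3 st.py
```

```text
P rel mouth h,v mm 20.178555646479843 16.28872049139711 lat -0.3074622477872699 std [0.0531 0.0145 0.028 ] yaw 121.05363802809777 F tool [0.4038 0.4109 2.621 ] T [-0.1377  0.2846 -0.0209] 0.19275259150225224 23.2333
```

Not yet seated, since there is no axial reaction. I'm continuing.

move_arm --pt "-0.0023 0 0.0019 0 0.005" --pt "0 0 0 0 0.005" --pt "-0.0015 0 0.0013 0 0.005" --pt "0 0 0 0 0.005"

```text
time: 23.62
tool_pos: [0.5404, -0.0661, 0.0782]
eef_rot: [-0.001, 0.492, 0.871, 0.0]
ft_force: [-5.8, 4.8, 7.6]
finger_gap: 0.196
```

```bash
python3 st.py
```

```text
P rel mouth h,v mm 17.504323873540468 13.501323935858679 lat -0.47942278781137593 std [0.0101 0.0119 0.0116] yaw 121.09074122531294 F tool [ 6.8851 -2.2619 -7.0562] T [0.5463 1.5957 0.0319] 0.19426401286829836 23.9667
```

move_arm --pt "0 0 0 0 0.005" --pt "-0.0012 0 0.001 0 0.005" --pt "0 0 0 0 0.005" --pt "0 0 0 0 0.005" --grip_force 45

```text
time: 24.35
tool_pos: [0.5405, -0.066, 0.0779]
eef_rot: [-0.001, 0.491, 0.871, 0.0]
ft_force: [-11.7, 8.3, 18.3]
finger_gap: 0.201
```

```bash
python3 st.py; python3 - <<'E'
from h import *
im=r.capture("scene"); cv2.imwrite("pics/s9.png",im)
cv2.imwrite("pics/s9c.png",cv2.resize(im[185:260,180:280],(800,600),interpolation=cv2.INTER_CUBIC))
E
```

```text
P rel mouth h,v mm 17.502552003474957 13.136233797776109 lat -0.6906842231618812 std [0.0147 0.0175 0.0148] yaw 121.1379005268826 F tool [ 12.9067  -5.5395 -17.3144] T [1.3243 2.9021 0.0652] 0.19503253928799133 24.7
```

View pics/s9c.png

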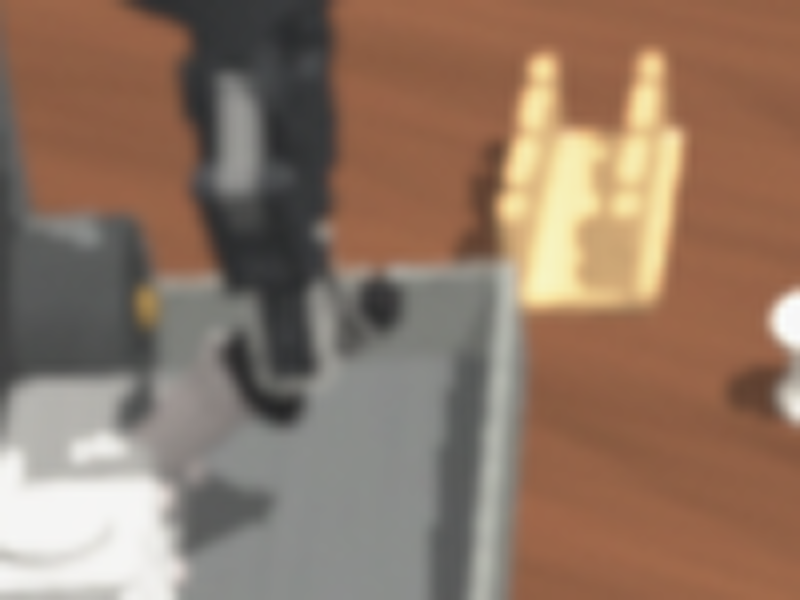

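The last view shows the collar flush on the mouth at about (265,375). The force rose to 21 N with no further motion, so it is seated. I'm drawing it out along the axis.

move_arm --pt "0.003 0 -0.0025 0 0.005" --pt "0.004 0 -0.0034 0 0.005" --pt "0.0046 0 -0.0039 0 0.005" --pt "0.0046 0 -0.0039 0 0.005" --pt "0.0046 0 -0.0039 0 0.005" --pt "0.0046 0 -0.0039 0 0.005" --pt "0.0046 0 -0.0039 0 0.005" --pt "0.0046 0 -0.0039 0 0.005"

```text
time: 25.47
tool_pos: [0.5232, -0.0381, 0.1065]
eef_rot: [0.0, 0.492, 0.871, 0.0]
ft_force: [0.3, 0.1, -3.5]
finger_gap: 0.196
```

```bash
python3 st.py
```

```text
P rel mouth h,v mm 50.37014532993206 41.70441475395181 lat -0.458937246294858 std [0.1511 0.4808 0.4027] yaw 121.0782745147542 F tool [2.0918 0.1599 1.9117] T [-0.0406  0.6259 -0.0019] 0.19320906682272648 25.8167
```

move_arm --pt "0.004 0 -0.0033 0 0.005" --pt "0.004 0 -0.0033 0 0.005" --pt "0.004 0 -0.0033 0 0.005" --pt "0.004 0 -0.0033 0 0.005" --pt "0.004 0 -0.0033 0 0.005" --pt "0 0 0 0 0.005" --grip_force 30

```text
time: 26.37
tool_pos: [0.5135, -0.0205, 0.1238]
eef_rot: [0.001, 0.492, 0.871, 0.0]
ft_force: [0.9, 0.6, -1.1]
finger_gap: 0.197
```

```bash
python3 st.py
```

```text
P rel mouth h,v mm 69.73688657099117 58.22695015145611 lat -0.41100670668881406 std [0.1477 0.3844 0.4487] yaw 121.05890795450009 F tool [ 0.0261 -0.1663  0.7493] T [ 0.0025  0.0196 -0.0074] 0.19771392644286895 26.7167
```

move_arm --pt "0.0032 0 0.0042 0 0.005" --pt "0.0032 0 0.0042 0 0.005" --pt "0.0032 0 0.0043 0 0.005" --pt "0.0033 0 0.0043 0 0.005" --pt "0.0023 0 0.0048 0 0.005" --pt "0.0023 0 0.0048 0 0.005" --pt "0.0023 0 0.0048 0 0.005" --pt "0 0 0 0 0.005" --grip_force 25

```text
time: 27.43
tool_pos: [0.5026, -0.0041, 0.0903]
eef_rot: [-0.0, 0.492, 0.871, -0.0]
ft_force: [0.9, -1.1, 2.5]
finger_gap: 0.196
```

```bash
python3 st.py
```

```text
P rel mouth h,v mm 89.89040585837985 26.233745865113956 lat -0.1754801563177811 std [0.0963 0.0705 0.2822] yaw 121.0590926025384 F tool [-0.6729  0.3372 -2.1516] T [-0.1155 -0.2536 -0.0126] 0.1976291585924361 27.7833
```

move_arm --pt "0.0014 0 0.0052 0 0.005" --pt "0.0014 0 0.0052 0 0.005" --pt "0.0014 0 0.0051 0 0.005" --pt "0.0004 0 0.004 0 0.005" --pt "0.0004 0 0.004 0 0.005" --pt "0.0003 0 0.004 0 0.005" --pt "0.0003 0 0.004 0 0.005" --pt "0 0 0 0 0.005"

```text
time: 28.5
tool_pos: [0.4996, 0.0004, 0.0588]
eef_rot: [-0.0, 0.492, 0.871, -0.0]
ft_force: [0.7, 0.4, 3.6]
finger_gap: 0.194
```

```bash
python3 st.py; python3 - <<'E'
from h import *
im=r.capture("scene"); cv2.imwrite("pics/s10.png",im)
g=im[205:255,190:275].astype(int).max(2)
for row in g[::2]: print(''.join('#' if v<62 else ('o' if v>165 else '.') for v in row))
E
```

```text
P rel mouth h,v mm 95.38139094299153 -5.320010126122706 lat 0.02248118911966745 std [0.0699 0.0144 0.2659] yaw 121.04703361640345 F tool [-0.1088 -0.6489 -2.4766] T [ 0.1396 -0.284   0.0485] 0.19799824518433054 28.85
...................................................###.......####..ooooooooo.........
....................................................##.......####..ooooooooo.........
....................................................##.......####..oooooooo..........
................................................................#.ooooooooo..........
................................................................#..oooooooo..........
.....................................................#......#####..ooooooo...........
.....................................................###....####..oooooooo...........
......................................................##########..oooooooo...........
.......................................................#########..ooooooo............
.......................................................#########...ooooo.............
.......................
[... 566 characters left out ...]
............
oooooooooooooo.......................................................................
oooooooooooo.........................................................................
ooooooooooo..........................................................................
oooooooooooo.........................................................................
oooooooooooo.......................................o.................................
oooooooooooo......................................oo.................................
oooooooooooo......................................oo.................................
oooooooooooo......................................oo.................................
```

move_arm --pt "0.01 0 -0.003 0 0.005" --pt "0.015 0 -0.003 0 0.005" --pt "0.02 0 -0.01 0 0.005" --pt "0.02 0 -0.02 0 0.005" --pt "0.02 0 -0.025 0 0.005" --pt "0.015 0 -0.03 0 0.005" --pt "0 0 -0.025 0 0.005" --pt "0 0 0 0 0.005" --grip_force 40

```text
time: 29.62
tool_pos: [0.4494, 0.0892, 0.1801]
eef_rot: [0.003, 0.49, 0.871, 0.001]
ft_force: [2.2, 0.8, -0.4]
finger_gap: 0.197
```

```bash
python3 st.py; python3 - <<'E'
from h import *
s=r.get_state(); A=rot(s["eef_rot"]); c=cam("scene"); im=r.capture("scene"); cv2.imwrite("pics/s11.png",im)
t=s["tool_pos"]; L=s["tool_pos"]+A@np.array([[-.100,0,-.010],[-.022,0,-.010],[0,0,-.010],[0,0,0]]).T.T[...,None].squeeze(-1).T if 0 else (np.array([[-.100,0,-.010],[-.022,0,-.010],[0,0,-.010],[0,0,0]])@A.T+t)
u=proj(c,L); print(u)
x0,y0=int(u[0,0])-12,int(u[2,1])-28
g=im[y0:y0+56,x0:x0+80].astype(int); print(x0,y0)
sat=g.max(2)-g.min(2)
for k in range(0,56,2): print('%3d '%(y0+k)+''.join('#' if m.max()<62 else ('o' if (m.max()-m.min()<35 and m.max()>100) else '.') for m in g[k]))
E
```

```text
P rel mouth h,v mm 196.13426620678638 111.35808198645155 lat -0.4560118776447363 std [0.6954 1.0513 1.9312] yaw 121.10427628089062 F tool [-0.2794  0.3614  0.7759] T [-0.011   0.0172 -0.0008] 0.19586197946953965 29.9667
[[246.4531 188.2717]
 [281.4378 186.5971]
 [291.2452 186.1257]
 [291.4605 190.0951]]
234 158
158 .................................................####.ooooo.####................
160 .................................................##...oooooo....................
162 ..................................................#...oooooo....................
164 ..................................................####......####................
166 ..................................................#####....#####................
168 ...................................................#####...####.................
170 ....................................................###########.................
172 ....................................................###########.................
174 ....................................................###########.................
176 ..................
[... 892 characters left out ...]
....................
198 ................................................................................
200 ................................................................................
202 ................................................................................
204 ................................................................................
206 ................................................................................
208 ................................................................................
210 ................................................................................
212 ................................................................................
```

```bash
python3 - <<'E'
from h import *
S=[]
for i in range(6): S.append(r.get_state()); im=r.capture("scene")
A=rot(np.mean([q["eef_rot"] for q in S],0)); t=np.mean([q["tool_pos"] for q in S],0); c=cam("scene")
g=im.astype(int); pts=[]
for u in range(248,280):
    w=[max(0,45-(m.max()-m.min()))*(m.max()>100) for m in g[180:197,u]]
    if sum(w): pts.append([u,180+np.dot(w,range(17))/sum(w)])
pts=np.array(pts); k=np.polyfit(pts[:,0],pts[:,1],1); print("slope px",k[0],"resid",np.std(pts[:,1]-np.polyval(k,pts[:,0])),len(pts))
e=[[247,np.polyval(k,247)],[280,np.polyval(k,280)]]
o,d=ray(c,e); n=A[:,1]; P=o+d*(((t-o)@n)/(d@n))[:,None]; v=P[1]-P[0]
print(P,"elev deg (collar above tip +)",np.degrees(np.arctan2(v[2],np.hypot(v[0],v[1]))),"len",np.linalg.norm(v))
# cover check: projected plate corners at stop; black knob/grip bar darkness near prediction
print(t,S[-1]["joint_velocities"],S[-1]["finger_gap"],S[-1]["time"])
y=.5452; b=2.094-.2618; cc=comp([.5889,-.1448],y,[[0,.179*np.cos(b),.16+.179*np.sin(b)]]); u=proj(c,cc)[0]; print("grip pred px",u)
a=im[int(u[1])-14:int(u[1])+14,int(u[0])-20:int(u[0])+20].max(2)
for row in a[::2]: print(''.join('#' if v<70 else '.' for v in row))
for n0,n1 in(("scene0","s10"),):
    p,q=cv2.imread("pics/scene0.png").astype(int),im.astype(int)
    m=(np.abs(p-q).max(2)>60).astype(np.uint8); nn,l,st,ce=cv2.connectedComponentsWithStats(cv2.morphologyEx(m,cv2.MORPH_OPEN,np.ones((3,3))))
    print([(st[i].tolist()) for i in range(1,nn) if st[i,4]>25])
E
```

```text
slope px -0.030896287569282 resid 0.0793372421270901 32
[[0.499  0.0018 0.1868]
 [0.4612 0.0647 0.1856]] elev deg (collar above tip +) -1.0036249370410875 len 0.07339739255813787
[0.4483 0.0861 0.1752] [ 0.0007 -0.0041 -0.0005 -0.0006  0.0005 -0.0007  0.0004] 0.19378879904486498 30.3167
grip pred px [132.4983 128.5908]
........................................
........................................
........................................
........................................
........................................
....................#######.............
...................#########............
..................#########.............
...................#######..............
.....................#####..............
......................####..............
.......................####.............
........................####............
.........................####...........
[[85, 0, 38, 33, 979], [347, 3, 6, 6, 29], [325, 4, 19, 10, 113], [358, 22, 4, 8, 29], [92, 35, 38, 56, 1197], [296, 72, 8, 13, 81], [134, 79, 8, 12, 69], [332, 85, 10, 35, 185], [363, 84, 12, 47, 291], [283, 105, 25, 14, 164], [271, 117, 35, 46, 936], [108, 122, 64, 99, 2733], [167, 177, 89, 46, 3013], [169, 178, 6, 7, 37], [290, 183, 4, 7, 27], [281, 185, 6, 5, 30], [144, 188, 6, 11, 52], [206, 228, 9, 8, 46], [175, 232, 28, 32, 494], [359, 263, 7, 10, 48], [333, 265, 19, 5, 73]]
```

The stem is level within about 1°, about 187 mm above the table and at rest, with its tip about 148 mm from the mouth. The cover grip is where it was when pressed on its stop, and no bystanders have changed. I'm handing in.

```bash
python3 -c "
from station import r
print(r.finish_job())"
```

```text
the job is handed in; nothing more can be done
None
```

I opened the cover, pushed the dipstick in until its collar sat on the mouth, drew it right out, and handed the job in at about 30 s still holding it. No verdict was reported.

**What I did**
- **Cover:** I lifted it by the grip at about 0.6 rad/s, pressed it on its stop and released it.
- **Dipstick:** I took the black-handled one from the middle-sized rest. I let the tube turn it to 40° while pushing it in, then levelled it on the mouth's lower lip on the way out.

**Last checks**
- **Seat:** the push reaction rose to 21 N with no further motion, and the picture showed the collar flush on the mouth.
- **Final hold:** the stem was about 1° from level, 0.187 m above the table and about 0.15 m from the mouth, with the arm still. The external force reading was under 1 N.
- **Bystanders:** comparing the first and last pictures showed changes only at the arm, the compressor and the dipstick's old place. The paint and fly items looked undisturbed.

**What was unsure or disagreed**
- **Cover stop:** while I pressed the cover, the arm position read up to 2.17 rad, past the 2.094 stop, with hardly any reaction. The picture suggests the pads slid along the grip while the cover stayed on its stop. The last picture showed the grip in the same place, about 2 to 3 px from its predicted stop position.
- **Wrong-axis row:** before the lift I sent one 8 mm sideways row by mistake while holding the grip. It raised about 45 N at the wrist, and I undid it at once.

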